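# Measure a toothed bar and stamp its record card

### The arm

A 6-joint arm with a two-finger parallel gripper is mounted at the origin on the work surface. World frame = base frame: x ahead of the robot, y to its left, z up, the work surface at z = 0. Lengths are in m, angles in rad, forces in N, time in s.
With the tool pointing down it reaches from about 0.275 to 0.75 m from the base axis. Payload 10.2 kg.
Tool frame: the origin (TCP) lies on the centre line of the jaws, within the pads' length; the fingertips stand env.tip_reach ahead of it and the grasp point (between the pads) lies 2 mm behind it (env.tip_reach is the distance from the TCP to the fingertips, in m); z points along the fingers, y is the direction in which the jaws open and shut (so a half turn about z gives the same grasp; the last joint's range is limited). The gripper opens to 85 mm and grips with 20 to 120 N. Pads are 22 mm wide; open, the fingers measure 114 mm over their backs; the gripper's body (76 mm by 85 mm) begins 54 mm behind the grasp point. The pads swing forward as they close: fully open they stand 13 mm farther back than shut.
Start: joints at [-1.487, 0.313, 1.498, -0, 1.331, -0.223], TCP at [0.159, -0.5, 0.248] pointing down, gripper open.
Joint ranges: [-2.94, 2.94], [-0.97, 2.17], [0.19, 2.56], [-1.23, 4.37], [0.02, 3.11], [-2.88, 2.88]. Speed limits (rad/s): [2.39, 2.39, 3.01, 3.14, 3.14, 3.14].

### API

Orientations are given as a unit quaternion [x, y, z, w].
In Python, from cell import sense, capture, get_calibration, ticket, find_in, silhouettes, env gives the robot as it stands. The module is installed in compiled form; this text tells all that it offers.
- The arm moves only by the tool carry_out, never from a script. Its arguments are lists of equal length, an entry for each row: "fingers": the gripper command: -1 is fully open, 1 is shut, values between are in proportion; "travel": the shift along the world's x, y, z in mm, a list of three; "rotation": the turn, a rotation vector about the world's x, y, z in degrees, a list of three. A call has 1 to 12 rows; each row is the pose to reach, as a shift and turn from the pose measured when the call began; what a row does not reach only later rows make up. A row lasts 1/8 s, in which the tool goes at most 62.5 mm and 10.7 degrees, less where a joint would pass 70% of its speed; a pose out of reach is approached as far as the arm can. A call with a gripper value outside its range is refused whole. The fingers move at their own pace and stop on an object; "squeeze" is the grip in N (left out, the last holds). Time passes only in rows, so rows that repeat a pose let the fingers close. It gives the time, the measured TCP pose, the force and the opening at its end, in the units of the state.
- sense(): the state, without advancing time (a new reading comes with each control period).
- capture(name): name is "side" or "top" or "wrist"; returns (picture, depth): 384x512x3 uint8, red, green, blue; 384x512 float32, m along the optical axis (not along the pixel's ray), 0 where there is no reading.
- get_calibration(name): a dict with "mtx" (3x3 intrinsics, pixels), "D" ([k1, k2, p1, p2, k3] as OpenCV has them; the pictures are not rectified), "pose" (4x4, takes a point from camera to world coordinates). Camera axes: x right, y down, z forward; pixel columns grow to the right and rows downward; lengths in m; the calibration is good to about 2 mm. A picture is of the moment at which its call begins: read the wrist's pose just before it. get_calibration takes no time and is no camera call; for the wrist camera it gives the pose at the moment of the call.
- ticket.hand_in(): hands the job in, once; it reports no verdict.
Trained networks look in the newest picture that a camera, given by its name, has taken for a name from the list of things; names that differ only in an ending like _2 or _b are one class to them, and where a whole thing is asked for, a point or a joint stands for the part that bears it (a point fixed in the world has none). Each returns a list of dicts, best first, with "p" (0 to 1); they miss things now and then, are a little off and sometimes report something else, mostly with a low value. They report only what shows in the picture. A call takes as long as a camera call.
- find_in(camera, label): "extent" ([left, top, right, bottom] in pixels, round what is visible of it).
- silhouettes(camera, label): "mask" (384x512 bool, what is visible of it) and "extent" ([left, top, right, bottom] in pixels, round what is visible of it).
The state is a dict: "clock": time; "q": joint angles; "joint_vel": joint speeds; "joint_torque": joint torques, N m; "position": TCP position; "ee_rot": TCP orientation; "contact_force": force on the tool from outside, world axes, zero at the start; "wrist_torque": the same for the moment, N m; "grip_width": opening from 0.0 (shut) to 1.0 (fully open).
Only numpy, scipy, OpenCV 4.12 (cv2) and the standard library are available. Lean on these libraries where they do the work, as an engineer would, in place of code of your own. Each camera call takes 0.05 s, during which the arm holds its last target. There are 200 camera calls.

### The job

Lay the toothed bar, teeth up, squarely within the black window of the measuring stage and let go of it, then press the console's large button fully down and release it to start the measurement. After that take the stamp, hold it upright with its foot inside the square printed on the record card, push it down until its spring foot is fully in, and stand it back upright on its rubber rest. Leave the console's small button, the other two bars and the other things on the table alone.

Things in the scene. Friction and masses are not known exactly. Their poses are not given: they have to be found in the camera images.
- rack: steel toothed bar 110 x 28 mm, 29 mm high: a solid base 18 mm high with five saw teeth (11 mm high, ridges along y) on top. About 0.3 to 0.55 kg. Origin: centre of its underside; x along its length, y across its 28 mm width (flat sides, the ones to grip), z up through the teeth. Lies teeth up on a 4 mm rubber mat beside two other bars, 78 mm from centre to centre, in any of the three places
- plainbar: plain steel bar 110 x 28 x 26 mm without teeth, on the mat; leave it alone. Origin: centre of its underside, x along its length
- stepbar: steel bar 110 x 28 mm with one step (28 mm high on one half, 14 mm on the other), on the mat; leave it alone. Origin: centre of its underside, x along its length
- window (a point): centre of the black window, 130 mm (x) by 46 mm (y), flush in the flat top of the fixed measuring stage, 40 mm above the table. x along the window's length, z up. The bar goes along x, either way round. The lamp house and the lens stand on the stage on either side (+y, -y); their inner faces are 66 mm or more from the window's centre line and they reach 56 mm above the window
- start_top (a point): centre of the top of the console's large round black button (diameter 42 mm). z is the button's axis, pointing out of the panel: 40 degrees from vertical, leaning towards the robot; y runs level across the panel. Above and slightly behind the button, level along y, runs a fixed steel guard bar 12 mm thick, its centre line 215 mm above the table (about 0.11 m above the button); it stops a gripper that comes straight down, so come in tilted, along the button's axis
- start (a joint): travel of the large button in m: 0 up, 0.008 fully down; a spring returns it; fully down takes 5 N
- lampkey_top (a point): centre of the top of the console's small round button (diameter 22 mm), on the same panel 115 mm from the large one; do not press it
- lampkey (a joint): travel of the small button in m: 0 up, 0.006 fully down
- stamp: inspection stamp, 120 mm high, 0.2 kg, standing upright: a round wooden barrel of diameter 30 mm (from 42 to 120 mm above the underside), a black collar of diameter 40 mm below it (28 to 42 mm), and a square steel spring foot 52 x 52 x 14 mm. Origin: centre of the underside of the foot when it is out; z up along the barrel. Hold it by the barrel
- stamp_foot (a joint): how far the foot is pushed into the stamp, in m: 0 out, 0.010 fully in; a spring pushes it out with 2.5 N at first and 7 N when fully in
- card_box (a point): centre of the square (inside 66 x 66 mm) printed on the card on the fixed record board, on the card's surface 8 mm above the table; x, y along the square's sides, z up
- rest (a point): centre of the top of the stamp's square rubber rest, 80 x 80 mm, on the record board, 14 mm above the table and 129 mm from the centre of the printed square; the stamp starts here
- mug: white mug 90 mm high, at the back right of the table; a bystander, leave it alone
- cleaner: white bottle 150 mm high, diameter 60 mm, at the back left; a bystander, leave it alone
- driver: screwdriver lying near the robot, left; a bystander, leave it alone
- brush: brush lying near the robot, right; a bystander, leave it alone
- ringgauge: steel disc gauge, diameter 56 mm, 20 mm high, right; a bystander, leave it alone

How it is judged:
By the outcome, as a careful person would: the job done as asked, in the order asked, and still so for the second after the job is handed in, with the robot touching nothing.
It also fails if it takes over 72 s, if anything falls off the work surface, if the arm or the gripper's body presses on something with over 40 N, if the wrist force passes 120 N, or if a joint passes its speed limit or range.

## Working session

There is one attempt and no reset: what is moved stays moved. The work goes in short steps, Python scripts to look and compute and a tool call to move; the robot and the scene stay as the last step left them, time stands still between calls to the robot, and variables do not carry over. Pictures are saved under pics/ and viewed, about 8 in all and at most 12, crops included, and the job is handed in when it is done.

Besides the shell and the picture viewer there is one more tool, called after "Emit:" as name(argument=value, ...), one argument or row to a line, values as JSON. carry_out: Moves the arm, as the interface text tells. Its arguments: {"type":"object","properties":{"fingers":{"type":"array","items":{"type":"number"}},"travel":{"type":"array","items":{"type":"array","items":{"type":"number"}}},"rotation":{"type":"array","items":{"type":"array","items":{"type":"number"}}},"squeeze":{"type":"number"}},"required":["fingers","travel","rotation"]}

```bash
mkdir -p pics
cat > h.py <<'E'
import numpy as np, cv2
from cell import *
def deproj(cam, depth, mask=None):
    c=get_calibration(cam); v,u=np.nonzero((depth>0) if mask is None else (mask&(depth>0)))
    n=cv2.undistortPoints(np.stack([u,v],1).astype(np.float64)[:,None],np.array(c['mtx']),np.array(c['D']))[:,0]
    z=depth[v,u].astype(float); P=np.c_[n*z[:,None],z]
    T=np.array(c['pose']); return P@T[:3,:3].T+T[:3,3],np.stack([u,v],1)
def save(n,im): cv2.imwrite('pics/'+n,im[...,::-1])
E
python3 - <<'E'
from h import *
print(sense()); print(env.tip_reach)
a,da=capture('top'); b,db=capture('side')
np.savez('s0.npz',a=a,da=da,b=b,db=db)
save('top0.png',a); save('side0.png',b)
for cam,d in(('top',da),('side',db)):
    print(cam,np.array(get_calibration(cam)['pose']).round(3).tolist())
    for l in ['rack','plainbar','stepbar','window','start_top','lampkey_top','stamp','card_box','rest']:
        try:
            r=silhouettes(cam,l)
        except Exception as e: print(l,e); continue
        for k in r[:2]:
            P,_=deproj(cam,d,k['mask'])
            if len(P): print(l,round(k['p'],2),np.round(k['extent']),np.median(P,0).round(3),P.min(0).round(3),P.max(0).round(3))
E
```

```text
{'clock': 0.0, 'q': array([-1.48739180e+00,  3.13473896e-01,  1.49841699e+00, -4.10993402e-06,
        1.33099240e+00, -2.23383536e-01]), 'joint_vel': array([ 0.00182456, -0.00027339, -0.00138842, -0.00207821, -0.0011459 ,
        0.0004694 ]), 'joint_torque': array([ 5.78255167e-04, -4.12270367e+01, -2.59746659e+01, -1.47254514e-04,
        4.13514776e-03, -1.22394638e-05]), 'position': array([ 0.15852551, -0.50025776,  0.2477304 ]), 'ee_rot': array([ 9.88257905e-01,  1.52793639e-01,  4.31373591e-05, -6.43873380e-04]), 'contact_force': array([ 0.20483928,  1.15012223, -0.76427219]), 'wrist_torque': array([-0.02202836,  0.01928544, -0.02222451]), 'grip_width': 1.0011788134100763}
0.017
top [[-0.03, -0.974, 0.225, 0.16], [-1.0, 0.03, -0.005, -0.029], [-0.002, -0.225, -0.974, 1.554], [0.0, 0.0, 0.0, 1.0]]
rack 0.73 [225. 194. 235. 221.] [0.464 0.063 0.026] [ 0.413  0.041 -0.001] [0.522 0.084 0.038]
plainbar 0.62 [268. 187. 276. 222.] [ 0.456 -0.09   0.029] [ 0.404 -0.108  0.002] [ 0.514 -0.072  0.039]
plainbar 0.21 [356. 158. 372. 169.] [ 0.618 -0.427  0.019] [ 0.592 -0.46  -0.008] [ 0
[... 1438 characters left out ...]
stepbar 0.96 [224. 185. 258. 199.] [ 0.459 -0.018  0.021] [ 0.409 -0.035  0.002] [0.519 0.033 0.04 ]
window 0.73 [222. 240. 299. 333.] [ 0.478 -0.347  0.04 ] [ 0.391 -0.447 -0.003] [ 0.582 -0.154  0.102]
lampkey_top 0.23 [300. 303. 324. 332.] [ 0.621 -0.428  0.02 ] [ 0.595 -0.453 -0.004] [ 0.653 -0.385  0.028]
stamp 0.82 [232. 108. 256. 144.] [0.476 0.238 0.057] [0.444 0.211 0.005] [0.508 0.338 0.141]
stamp 0.65 [224. 206. 263. 224.] [ 0.464 -0.096  0.029] [ 0.408 -0.11   0.001] [ 0.517 -0.05   0.038]
card_box 0.87 [219. 100. 270. 151.] [0.463 0.309 0.011] [ 0.39   0.187 -0.004] [0.559 0.454 0.139]
rest 0.64 [222. 100. 269. 153.] [0.47  0.304 0.011] [ 0.39   0.185 -0.002] [0.562 0.445 0.031]
```

Run:
```python
from h import *
d=np.load('s0.npz')
A=cv2.resize(d['a'][130:280,110:390],None,fx=2.8,fy=2.8,interpolation=cv2.INTER_CUBIC)
save('t.png',A)
B=cv2.resize(d['b'][90:345,150:400],None,fx=2.35,fy=2.35,interpolation=cv2.INTER_CUBIC)
save('s.png',B)
```

```text
(no output)
```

View pics/t.png

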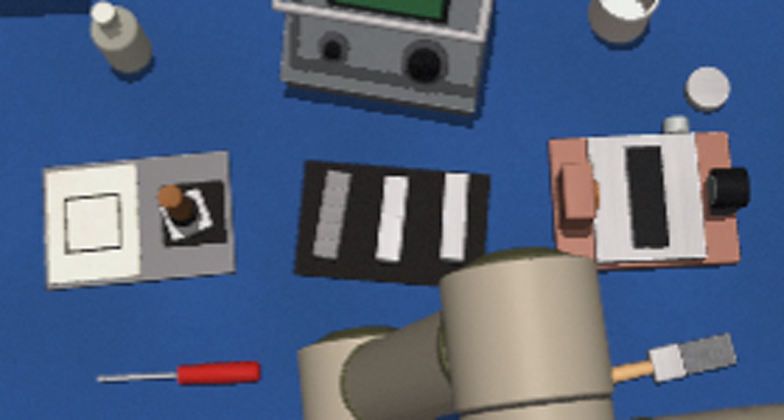

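View pics/s.png

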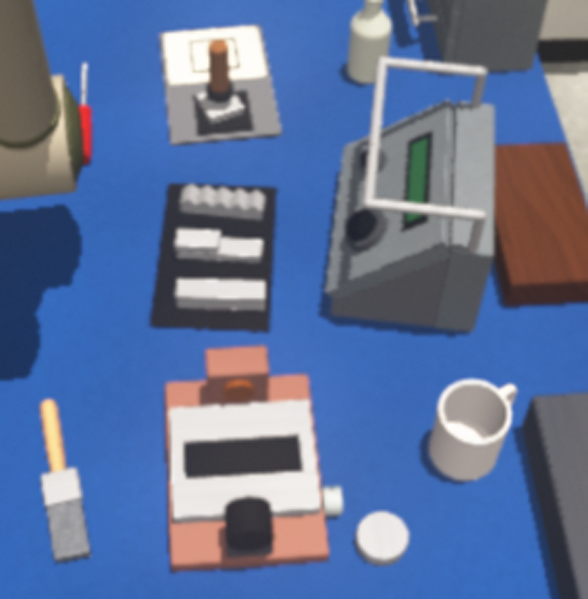

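The toothed bar is the left one in the top crop, at (332,215). The window is at (647,197), the large button at (424,65), the stamp at (175,205) and the printed square at (93,222). Next I'll get rough numbers from these pictures.

```bash
cat >> h.py <<'E'
def rect(P):
    r=cv2.minAreaRect((P[:,:2]*1000).astype(np.float32)); return np.round(r[0],1),np.round(r[1],1),round(r[2],1)
E
python3 - <<'E'
from h import *
d=np.load('s0.npz')
for cam,im,dd in(('top',d['a'],d['da']),('side',d['b'],d['db'])):
    P,uv=deproj(cam,dd); g=im[uv[:,1],uv[:,0]].astype(int); mx=g.max(1);mn=g.min(1)
    def box(x0,x1,y0,y1,z0,z1): return (P[:,0]>x0)&(P[:,0]<x1)&(P[:,1]>y0)&(P[:,1]<y1)&(P[:,2]>z0)&(P[:,2]<z1)
    m=box(.38,.57,-.385,-.285,.03,.05)&(mx<70); print(cam,'window',rect(P[m]),P[m].mean(0).round(4),m.sum())
    m=box(.38,.56,.02,.11,.015,.05)&(mx>90)&(mx-mn<40); print('rack',rect(P[m]),P[m].mean(0).round(4),m.sum())
    m=box(.58,.68,-.1,-.02,.08,.14)&(mx<60); print('start',rect(P[m]),P[m].mean(0).round(4),m.sum())
    m=box(.58,.72,.0,.11,.08,.14)&(mx<60); print('lamp',P[m].mean(0).round(4),m.sum())
    m=box(.42,.54,.18,.3,.10,.16); print('stamp',rect(P[m]),P[m].mean(0).round(4),m.sum())
    m=box(.36,.58,.3,.46,-.0,.02)&(mn>150); print('card',rect(P[m]),P[m].mean(0).round(4),m.sum())
    m=box(.55,.85,-.15,.15,.19,.24); print('guard',rect(P[m]),P[m].mean(0).round(4),m.sum())
print(np.array(get_calibration('wrist')['pose']).round(3).tolist(),get_calibration('wrist')['mtx'])
E
```

```text
top window (array([ 465.4, -332.7]), array([ 45.8, 145.7]), 88.1) [ 0.4737 -0.3331  0.0399] 417
rack (array([467.3,  63.4]), array([ 28.5, 109.9]), 79.1) [0.4671 0.0632 0.0266] 254
start (array([643. , -68.8]), array([42.2, 71.3]), 35.0) [ 0.6332 -0.0584  0.1046] 145
lamp [0.6778 0.0449 0.1101] 83
stamp (array([471. , 246.2]), array([27.7, 28.3]), 88.3) [0.4705 0.2453 0.128 ] 84
card (array([468.2, 368.9]), array([149. , 122.2]), 2.9) [0.468  0.3678 0.0082] 1242
guard (array([710.3, -16.3]), array([248.6, 136.6]), 78.7) [ 0.6821 -0.011   0.2183] 561
side window (array([ 476.9, -330.1]), array([120.5,  38.1]), 0.9) [ 0.4766 -0.3304  0.0416] 569
rack (array([472.4,  63.3]), array([ 35.4, 109.1]), 78.6) [0.4729 0.0602 0.0273] 330
start (array([637.6, -59.3]), array([39.2, 30.8]), 83.0) [ 0.6353 -0.0625  0.109 ] 114
lamp [0.6532 0.0522 0.1038] 4
stamp (array([476.7, 244.8]), array([31.7, 26.6]), 87.4) [0.4767 0.241  0.1234] 116
card (array([471.2, 370.8]), array([155.8, 148.5]), 3.6) [0.471  0.3675 0.0111] 895
guard (array([713.3, -18.2]), array([253.7, 138.7]), 78.1) [ 0.6932 -0.0242  0.2194] 721
[[0.302, -0.92, -0.248, 0.222], [-0.953, -0.292, -0.079, -0.481], [0.001, 0.26, -0.966, 0.374], [0.0, 0.0, 0.0, 1.0]] [[293.28817154   0.         256.84537806]
 [  0.         293.28817154 194.12185509]
 [  0.           0.           1.        ]]
```

Emit:
carry_out(
  fingers=[-1,-1,-1,-1,-1,-1,-1,-1],
  travel=[
    [50,26,0],
    [100,52,0],
    [150,79,0],
    [200,105,0],
    [250,131,0],
    [300,157,0],
    [320,168,0],
    [320,168,0],
  ],
  rotation=[
    [0,0,-3],
    [0,0,-6],
    [0,0,-9],
    [0,0,-12],
    [0,0,-15],
    [0,0,-17.6],
    [0,0,-17.6],
    [0,0,-17.6],
  ],
)

```text
clock: 2.0
position: [0.4795, -0.3316, 0.248]
ee_rot: [1.0, 0.001, -0.0, -0.0]
contact_force: [0.2, -0.6, 0.1]
grip_width: 0.998
```

Run:
```python
from h import *
s=sense();print(s['position'],s['ee_rot'],s['clock'])
a,da=capture('wrist'); np.savez('w1.npz',a=a,da=da,pose=get_calibration('wrist')['pose'])
save('w1.png',a)
P,uv=deproj('wrist',da); g=a[uv[:,1],uv[:,0]].astype(int); mx=g.max(1)
m=(P[:,0]>.38)&(P[:,0]<.57)&(P[:,1]>-.385)&(P[:,1]<-.285)&(P[:,2]>.02)&(P[:,2]<.06)&(mx<70)
M=np.zeros(da.shape,np.uint8); M[uv[m,1],uv[m,0]]=1
M=cv2.morphologyEx(M,cv2.MORPH_OPEN,np.ones((5,5)))
n,L,st,_=cv2.connectedComponentsWithStats(M); k=1+st[1:,4].argmax()
Q,_=deproj('wrist',da,L==k); print(rect(Q),Q.mean(0),st[k])
```

```text
[ 0.47945828 -0.33159755  0.24798351] [ 9.99999463e-01  1.02144345e-03 -1.16600657e-04 -1.26798853e-04] 2.0
(array([ 474.8, -330.8]), array([125.8,  43.9]), 0.8) [ 0.47719936 -0.33091219  0.04107818] [ 237  122   38  107 3884]
```

View pics/w1.png

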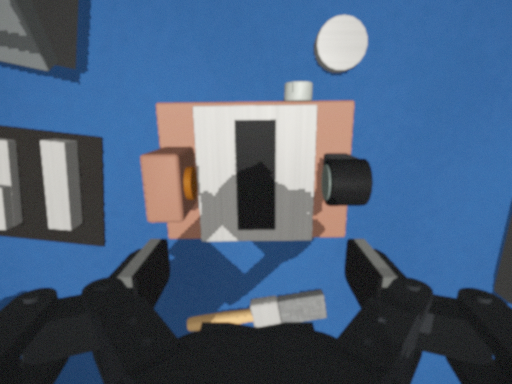

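The window is at pixels (236–275, 120–230), centre about (0.4755, -0.331), with yaw near +0.7°. Next I look at the rack from above.

Emit:
carry_out(
  fingers=[-1,-0.8,-0.6,-0.4,-0.3,-0.3,-0.3,-0.3],
  travel=[
    [0,50,0],
    [0,110,0],
    [0,170,0],
    [0,230,0],
    [-3,290,0],
    [-5,345,0],
    [-9,394,0],
    [-9,394,0],
  ],
  rotation=[
    [0,0,-1],
    [0,0,-3],
    [0,0,-5],
    [0,0,-7],
    [0,0,-9],
    [0,0,-11],
    [0,0,-11],
    [0,0,-11],
  ],
)

```text
clock: 3.05
position: [0.4688, 0.063, 0.2483]
ee_rot: [0.996, -0.094, -0.0, -0.0]
contact_force: [-0.4, -0.4, 0.5]
grip_width: 0.654
```

Run:
```python
from h import *
s=sense();print(s['position'],s['ee_rot'],s['clock'])
a,da=capture('wrist'); np.savez('w2.npz',a=a,da=da,pose=get_calibration('wrist')['pose'])
save('w2.png',a)
P,uv=deproj('wrist',da); g=a[uv[:,1],uv[:,0]].astype(int); mx=g.max(1); mn=g.min(1)
m=(P[:,0]>.38)&(P[:,0]<.57)&(P[:,1]>.02)&(P[:,1]<.12)&(P[:,2]>.018)&(P[:,2]<.05)&(mx>80)&(mx-mn<50)
M=np.zeros(da.shape,np.uint8); M[uv[m,1],uv[m,0]]=1
M=cv2.morphologyEx(M,cv2.MORPH_OPEN,np.ones((3,3)))
n,L,st,_=cv2.connectedComponentsWithStats(M); k=1+st[1:,4].argmax()
Q,_=deproj('wrist',da,L==k); print(rect(Q),Q.mean(0),Q[:,2].max(),st[k])
```

```text
[0.46884269 0.06304343 0.2483323 ] [ 9.95558271e-01 -9.41473200e-02 -4.28550453e-05 -1.01547148e-04] 3.05
(array([470.6,  63.1]), array([ 28. , 108.6]), 79.1) [0.47374562 0.06259829 0.02809004] 0.03503559155476044 [ 243  125   25   89 2070]
```

View pics/w2.png

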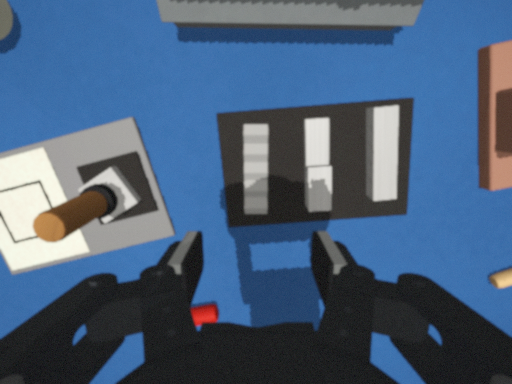

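Emit:
carry_out(
  fingers=[-0.3,-0.3,-0.3,-0.3,-0.3,-0.3,-0.3,1,1,1,1],
  travel=[
    [2,0,-50],
    [2,0,-105],
    [2,0,-160],
    [2,0,-200],
    [2,0,-218],
    [2,0,-223],
    [2,0,-223],
    [2,0,-223],
    [2,0,-223],
    [2,0,-223],
    [2,0,-223],
  ],
  rotation=[
    [0,0,0],
    [0,0,0],
    [0,0,0],
    [0,0,0],
    [0,0,0],
    [0,0,0],
    [0,0,0],
    [0,0,0],
    [0,0,0],
    [0,0,0],
    [0,0,0],
  ],
  squeeze=60,
)

```text
clock: 4.47
position: [0.4719, 0.0615, 0.0264]
ee_rot: [0.995, -0.095, 0.001, 0.0]
contact_force: [-1.3, 0.6, 6.6]
grip_width: 0.312
```

Emit:
carry_out(
  fingers=[1,1,1,1,1,1,1,1,1,1,1,1],
  travel=[
    [0,0,25],
    [0,0,80],
    [0,-15,135],
    [0,-70,145],
    [1,-130,145],
    [2,-190,145],
    [3,-250,145],
    [4,-310,145],
    [4,-360,145],
    [5,-392,145],
    [5,-392,145],
    [5,-392,145],
  ],
  rotation=[
    [0,0,0],
    [0,0,0],
    [0,0,0],
    [0,0,2],
    [0,0,4],
    [0,0,6],
    [0,0,8],
    [0,0,10],
    [0,0,11.6],
    [0,0,11.6],
    [0,0,11.6],
    [0,0,11.6],
  ],
)

```text
clock: 5.98
position: [0.4767, -0.3296, 0.1711]
ee_rot: [1.0, 0.006, 0.001, -0.0]
contact_force: [0.4, -0.1, -4.5]
grip_width: 0.312
```

Run:
```python
from h import *
s=sense();print(s['position'],s['ee_rot'],s['clock'],s['contact_force'],s['wrist_torque'])
a,da=capture('wrist'); np.savez('w3.npz',a=a,da=da)
b,db=capture('side')
P,uv=deproj('wrist',da); p=s['position']
m=(abs(P[:,0]-p[0])<.09)&(abs(P[:,1]-p[1])<.014)&(abs(P[:,2]-p[2])<.035)
print(rect(P[m]),P[m].min(0),P[m].max(0))
c=np.concatenate([cv2.resize(a[150:384,130:390],(520,468)),cv2.resize(b[180:320,180:330],(280,261)) if 0 else cv2.resize(b[190:330,190:330],(468,468))[:, :280]],1)
save('w3.png',c)
```

```text
[ 0.47671236 -0.32964662  0.17112223] [ 9.99979648e-01  6.31624684e-03  7.53805997e-04 -4.90934317e-04] 5.975 [ 0.42850171 -0.0646301  -4.54492468] [-0.03905684 -0.03399036  0.00271514]
(array([ 484. , -329.6]), array([91.7, 28. ]), 0.0) [ 0.4382216  -0.34363364  0.14995632] [ 0.52987456 -0.31565662  0.19436395]
```

View pics/w3.png

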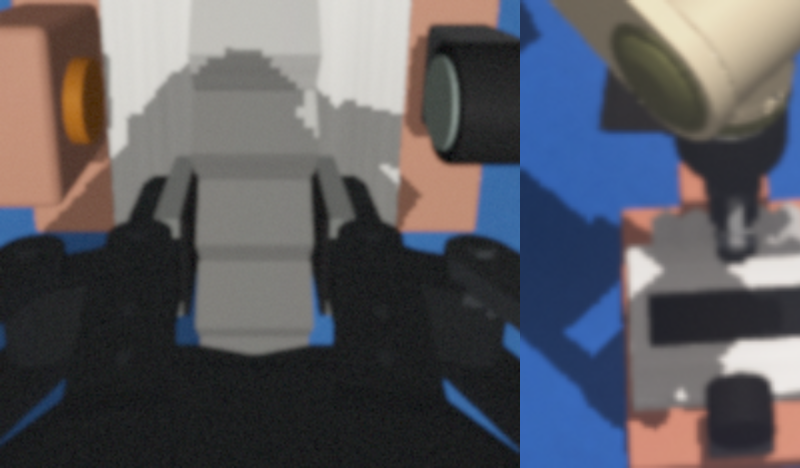

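Emit:
carry_out(
  fingers=[1,1,1,1,1,1,1],
  travel=[
    [0,-1,-40],
    [0,-1,-80],
    [0,-1,-98],
    [0,-1,-104],
    [0,-1,-107],
    [0,-1,-109],
    [0,-1,-109],
  ],
  rotation=[
    [0,0,0],
    [0,0,0],
    [0,0,0],
    [0,0,0],
    [0,0,0],
    [0,0,0],
    [0,0,0],
  ],
)

```text
clock: 6.95
position: [0.4772, -0.3306, 0.063]
ee_rot: [1.0, 0.007, 0.001, 0.0]
contact_force: [-0.4, 0.6, -5.4]
grip_width: 0.312
```

Emit:
carry_out(
  fingers=[1,1,1],
  travel=[
    [0,0,-1],
    [0,0,-2],
    [0,0,-2],
  ],
  rotation=[
    [0,0,0],
    [0,0,0],
    [0,0,0],
  ],
)

```text
clock: 7.32
position: [0.4773, -0.3307, 0.0624]
ee_rot: [1.0, 0.007, 0.002, 0.001]
contact_force: [-4.2, 2.7, 9.0]
grip_width: 0.312
```

Contact. I release with a small opening, then go up and look.

Emit:
carry_out(
  fingers=[0,-0.4,-0.4,-0.4,-0.4,-0.4,-0.4,-0.4,-0.4],
  travel=[
    [0,0,0],
    [0,0,0],
    [0,0,0],
    [0,0,20],
    [0,0,60],
    [0,0,110],
    [0,0,160],
    [0,0,185],
    [0,0,185],
  ],
  rotation=[
    [0,0,0],
    [0,0,0],
    [0,0,0],
    [0,0,0],
    [0,0,0],
    [0,0,0],
    [0,0,0],
    [0,0,0],
    [0,0,0],
  ],
)

```text
clock: 8.45
position: [0.4777, -0.3311, 0.249]
ee_rot: [1.0, 0.007, 0.003, 0.002]
contact_force: [0.4, -0.4, -0.1]
grip_width: 0.7
```

Run:
```python
from h import *
s=sense();print(s['position'],s['ee_rot'],s['clock'],s['contact_force'])
a,da=capture('wrist'); np.savez('w4.npz',a=a,da=da)
P,uv=deproj('wrist',da)
m=(abs(P[:,0]-.475)<.08)&(abs(P[:,1]+.33)<.03)&(P[:,2]>.05)&(P[:,2]<.08)
print(rect(P[m]),P[m].min(0),P[m].max(0),m.sum())
save('w4.png',cv2.resize(a[100:250,150:380],None,fx=3,fy=3))
```

```text
[ 0.47773269 -0.33113456  0.2489693 ] [0.99997121 0.00681797 0.00278064 0.0018321 ] 8.45 [ 0.36141866 -0.44392751 -0.10912517]
(array([ 474.6, -330. ]), array([109.2,  28. ]), 0.7) [ 0.4198683  -0.34456697  0.05427701] [ 0.52930999 -0.31537734  0.07026082] 2523
```

View pics/w4.png

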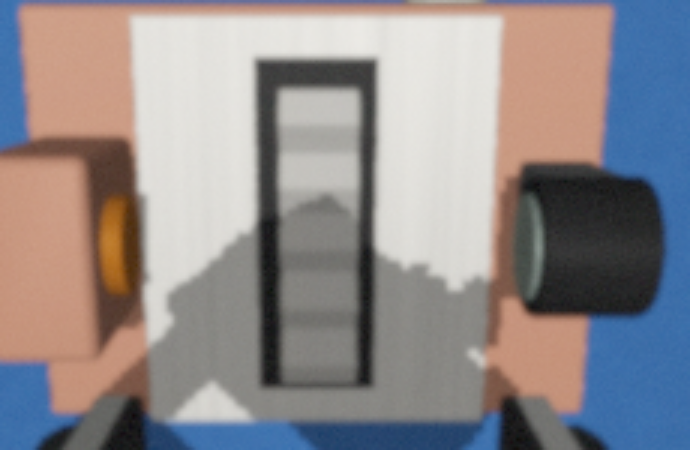

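The bar lies squarely in the window, its measured centre (0.4746, -0.330), yaw 0.7°. Next, the tilted approach to the console button.

```bash
cat >> h.py <<'E'
from scipy.spatial.transform import Rotation as R
def rot_to(yaw,tilt):  # degrees; tool x along yaw, z tilted forward by tilt
    T=R.from_euler('z',yaw,degrees=True)*R.from_euler('y',-tilt,degrees=True)*R.from_euler('x',180,degrees=True)
    return T,np.degrees((T*R.from_quat(sense()['ee_rot']).inv()).as_rotvec()).round(1)
E
python3 - <<'E'
from h import *
T,r=rot_to(-11.3,40); print(r,T.as_matrix().round(3).tolist()); p=sense()['position']
print((np.array([.54,-.04,.223])-p)*1000)
E
```

```text
[ -3.6 -39.7 -11.6] [[0.751, -0.196, 0.63], [-0.15, -0.981, -0.126], [0.643, 0.0, -0.766]]
[ 62.66870285 290.72611968 -24.1357692 ]
```

Emit:
carry_out(
  fingers=[0,0.5,1,1,1,1,1,1,1,1],
  travel=[
    [0,40,5],
    [5,95,10],
    [15,150,10],
    [30,200,5],
    [45,245,-5],
    [55,275,-15],
    [62,290,-24],
    [62,290,-24],
    [62,290,-24],
    [62,290,-24],
  ],
  rotation=[
    [0,0,0],
    [-0.6,-6.6,-1.9],
    [-1.2,-13.2,-3.8],
    [-1.8,-19.8,-5.7],
    [-2.4,-26.4,-7.7],
    [-3,-33,-9.6],
    [-3.6,-39.7,-11.6],
    [-3.6,-39.7,-11.6],
    [-3.6,-39.7,-11.6],
    [-3.6,-39.7,-11.6],
  ],
)

```text
clock: 9.75
position: [0.5397, -0.0417, 0.2236]
ee_rot: [0.935, -0.093, 0.34, 0.034]
contact_force: [-0.5, -0.2, 0.0]
grip_width: 0.0
```

Run:
```python
from h import *
s=sense();print(s['position'],s['ee_rot'],s['clock'],s['q'])
a,da=capture('wrist'); np.savez('w5.npz',a=a,da=da)
save('w5.png',a)
P,uv=deproj('wrist',da); g=a[uv[:,1],uv[:,0]].astype(int); mx=g.max(1)
for l in('start_top','lampkey_top'):
    for k in silhouettes('wrist',l)[:2]:
        Q,_=deproj('wrist',da,k['mask']); print(l,k['p'],np.round(k['extent']),np.median(Q,0))
# dark button points near
m=(np.hypot(P[:,0]-.634,P[:,1]+.06)<.05)&(P[:,2]>.06)&(P[:,2]<.14)&(mx<60)
print(P[m].mean(0),P[m].min(0),P[m].max(0),m.sum())
m=(P[:,2]>.2)&(P[:,2]<.24)&(P[:,0]>.55); print('guard',rect(P[m]),P[m].min(0),P[m].max(0)) if m.sum()>5 else 0
```

```text
[ 0.53969686 -0.04167973  0.2235614 ] [ 0.93515579 -0.09315588  0.3400673   0.03405687] 9.75 [-0.33221988  0.10637247  1.9849541   0.24011176  0.36667843  1.24330125]
start_top 0.91 [231. 166. 273. 208.] [ 0.63296279 -0.0553135   0.10844052]
start_top 0.37 [  1. 330.  44. 350.] [0.55490035 0.22115704 0.00815498]
lampkey_top 0.9 [124. 176. 147. 201.] [0.65718587 0.0557273  0.1056918 ]
lampkey_top 0.55 [228. 168. 271. 211.] [ 0.63286249 -0.05554483  0.10843979]
[ 0.6328701  -0.05556212  0.108182  ] [ 0.6167027  -0.07513114  0.08655864] [ 0.65256271 -0.03609307  0.1207666 ] 1368
guard (array([668. ,  -6.3]), array([247.3, 220.3]), 77.7) [ 0.55000206 -0.14331252  0.2000781 ] [0.79999541 0.10596304 0.23081807]
```

View pics/w5.png

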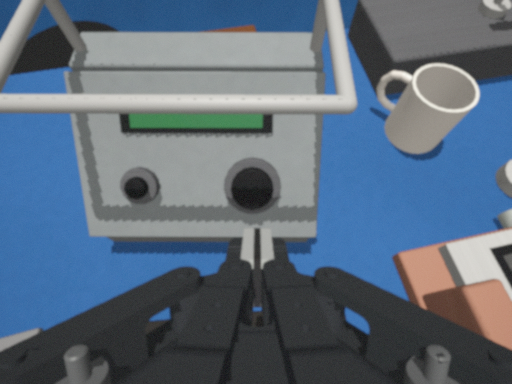

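The button is at pixel (252,188), top centre (0.633, -0.0555, 0.108). The guard, at row 102, is clear of the path. I go in along the axis.

Emit:
carry_out(
  fingers=[1,1,1,1,1,1,1,1],
  travel=[
    [25,0,-31],
    [50,-5,-62],
    [75,-10,-93],
    [82,-12,-101],
    [85,-12,-105],
    [87,-13,-108],
    [89,-13,-110],
    [89,-13,-110],
  ],
  rotation=[
    [0,0,0],
    [0,0,0],
    [0,0,0],
    [0,0,0],
    [0,0,0],
    [0,0,0],
    [0,0,0],
    [0,0,0],
  ],
)

```text
clock: 10.9
position: [0.6276, -0.054, 0.115]
ee_rot: [0.935, -0.093, 0.341, 0.034]
contact_force: [-24.1, 0.6, 17.8]
grip_width: 0.002
```

Full press confirmed: about 30 N against the stop. I retract along the axis, then go over the record board.

Emit:
carry_out(
  fingers=[1,1,1,1],
  travel=[
    [-15,3,18],
    [-45,9,55],
    [-75,15,92],
    [-88,18,130],
  ],
  rotation=[
    [0,0,0],
    [0,0,0],
    [0,0,0],
    [0,0,0],
  ],
)

```text
clock: 11.4
position: [0.5382, -0.0357, 0.2469]
ee_rot: [0.935, -0.093, 0.341, 0.034]
contact_force: [0.2, -0.5, 0.4]
grip_width: 0.001
```

Run:
```python
from h import *
T,r=rot_to(3,0); p=sense()['position']
print(r,p,(np.array([.45,.31,.30])-p)*1000)
```

```text
[ 3.  40.1 13.8] [ 0.53823825 -0.03573737  0.24688909] [-88.23825253 345.73737141  53.11090633]
```

Emit:
carry_out(
  fingers=[1,1,0,-1,-1,-1,-1,-1,-1,-1],
  travel=[
    [-15,30,20],
    [-30,85,40],
    [-45,140,53],
    [-60,195,53],
    [-75,250,53],
    [-85,305,53],
    [-88,345,53],
    [-88,345,53],
    [-88,345,53],
    [-88,345,53],
  ],
  rotation=[
    [0,0,0],
    [0.5,6.5,2.2],
    [1,13,4.5],
    [1.5,20,6.9],
    [2,27,9.3],
    [2.5,34,11.7],
    [3,40.1,13.8],
    [3,40.1,13.8],
    [3,40.1,13.8],
    [3,40.1,13.8],
  ],
)

```text
clock: 12.65
position: [0.4502, 0.3084, 0.3005]
ee_rot: [1.0, 0.026, 0.001, -0.0]
contact_force: [0.2, -0.2, 0.3]
grip_width: 1.003
```

Run:
```python
from h import *
s=sense();print(s['position'],s['ee_rot'],s['clock'])
a,da=capture('wrist'); np.savez('w6.npz',a=a,da=da,pose=get_calibration('wrist')['pose'])
P,uv=deproj('wrist',da); g=a[uv[:,1],uv[:,0]].astype(int)
m=(P[:,2]>.1)&(P[:,2]<.16)&(abs(P[:,1]-.244)<.05)&(abs(P[:,0]-.474)<.06); print('barrel',rect(P[m]),P[m].max(0),P[m].min(0))
t=(P[:,2]>.131)&m; print('top',rect(P[t]),P[t].mean(0))
m=(P[:,2]>.022)&(P[:,2]<.035)&(abs(P[:,1]-.244)<.06)&(abs(P[:,0]-.474)<.06)&(g.min(1)>100); print('foot',rect(P[m]),P[m].mean(0))
x0,x1,y0,y1=uv[(abs(P[:,1]-.33)<.12)&(abs(P[:,0]-.47)<.1)].T[0].min(),uv[(abs(P[:,1]-.33)<.12)&(abs(P[:,0]-.47)<.1)].T[0].max(),0,0
v=uv[(abs(P[:,1]-.33)<.12)&(abs(P[:,0]-.47)<.1)].T[1]; print(x0,x1,v.min(),v.max())
c=a[v.min():v.max(),x0:x1]; save('w6.png',cv2.resize(c,None,fx=2.5,fy=2.5,interpolation=cv2.INTER_CUBIC)[:600,:800])
```

```text
[0.4501869  0.30837774 0.30051133] [ 9.99667298e-01  2.57791114e-02  7.05203306e-04 -4.82478300e-04] 12.65
barrel (array([474.7, 249.4]), array([28.9, 28.9]), 72.7) [0.48924858 0.26367412 0.13647816] [0.46036178 0.2342267  0.1001348 ]
top (array([475.1, 248.9]), array([28.1, 28.2]), 0.6) [0.4749175  0.24943084 0.13420284]
foot (array([474.3, 248.9]), array([52.2, 52. ]), 21.3) [0.48057767 0.25774772 0.02849279]
0 511 69 383
```

View pics/w6.png

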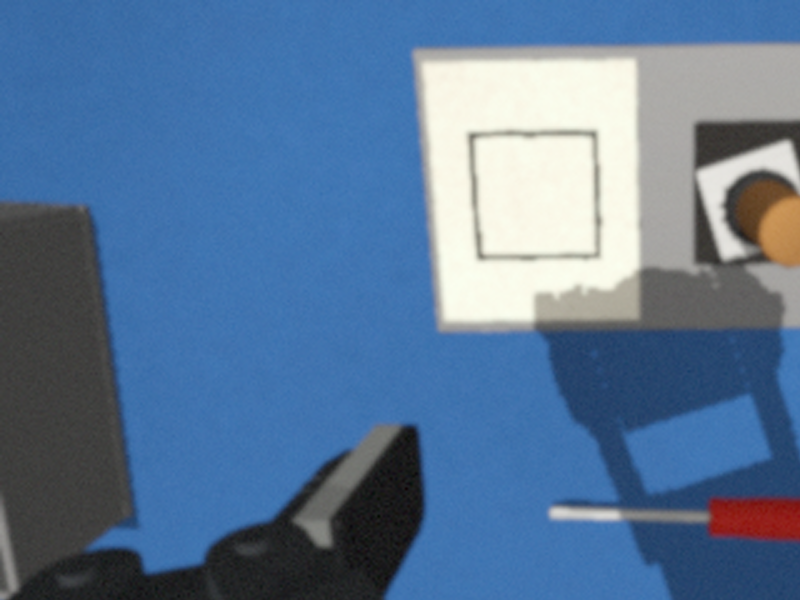

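The square is at crop (470–600, 132–258). The stamp's top is at (790,230), and the foot is turned about 18° against the board. I compute the square's and the rest's centre and yaw.

Run:
```python
from h import *
d=np.load('w6.npz'); a,da=d['a'],d['da']
g=a.min(2)
P,uv=deproj('wrist',da)
# square line: darker than local surroundings inside the card region
bg=cv2.medianBlur(g,21)
roi=np.zeros(g.shape,bool); roi[115:178,180:246]=1
L=roi&(g.astype(int)<bg.astype(int)-40)
Q,_=deproj('wrist',da,L); print('square',rect(Q),L.sum(),Q[:,2].mean())
W=np.zeros(g.shape,bool); W[85:202,160:258]=1
W&=(g>150)
# rest: dark patch
D=np.zeros(g.shape,bool); D[110:180,270:345]=1
D&=(a.max(2)<75)
Q,_=deproj('wrist',da,D); Q=Q[(Q[:,2]<.03)]; print('rest',rect(Q),Q[:,2].mean())
```

```text
square (array([470.2, 370. ]), array([71.6, 73.3]), 3.3) 488 0.009954084726804565
rest (array([478. , 241.2]), array([77.2, 75.2]), 4.1) 0.014666016629344705
```

Emit:
carry_out(
  fingers=[-1,-1,-1,-1,-1,-1,-1,1,1,1,1,1],
  travel=[
    [12,-30,0],
    [24,-59,-20],
    [24.5,-59,-75],
    [24.5,-59,-130],
    [24.5,-59,-180],
    [24.5,-59,-203],
    [24.5,-59,-205],
    [24.5,-59,-205],
    [24.5,-59,-205],
    [24.5,-59,-205],
    [24.5,-59,-205],
    [24.5,-59,-205],
  ],
  rotation=[
    [0,0,0],
    [0,0,0],
    [0,0,0],
    [0,0,0],
    [0,0,0],
    [0,0,0],
    [0,0,0],
    [0,0,0],
    [0,0,0],
    [0,0,0],
    [0,0,0],
    [0,0,0],
  ],
  squeeze=70,
)

```text
clock: 14.2
position: [0.475, 0.2495, 0.0959]
ee_rot: [1.0, 0.026, 0.001, -0.001]
contact_force: [1.6, -0.4, 1.6]
grip_width: 0.334
```

Emit:
carry_out(
  fingers=[1,1,1,1,1,1,1,1,1,1],
  travel=[
    [0,0,15],
    [0,0,50],
    [0,10,60],
    [-2,50,60],
    [-4,90,60],
    [-5,121,60],
    [-5,121,45],
    [-5,121,25],
    [-5,121,14],
    [-5,121,14],
  ],
  rotation=[
    [0,0,0],
    [0,0,0],
    [0,0,-2],
    [0,0,-8],
    [0,0,-14],
    [0,0,-18],
    [0,0,-18],
    [0,0,-18],
    [0,0,-18],
    [0,0,-18],
  ],
)

```text
clock: 15.45
position: [0.4698, 0.3698, 0.1093]
ee_rot: [0.991, -0.131, 0.0, 0.0]
contact_force: [0.2, 0.8, -1.2]
grip_width: 0.333
```

Run:
```python
from h import *
s=sense();print(s['position'],s['ee_rot'],s['clock'],s['contact_force'])
b,db=capture('side'); t,dt=capture('top'); w,dw=capture('wrist')
np.savez('w7.npz',b=b,db=db,t=t,dt=dt,w=w,dw=dw)
p=s['position']
for cam,im,d in(('side',b,db),('top',t,dt),('wrist',w,dw)):
    P,uv=deproj(cam,d); g=im[uv[:,1],uv[:,0]]
    m=(abs(P[:,0]-p[0])<.06)&(abs(P[:,1]-p[1])<.06)&(P[:,2]>.022)&(P[:,2]<.056)&(g.min(1)>70)
    print(cam,m.sum(),rect(P[m]) if m.sum()>5 else '',P[m].mean(0))
c=np.concatenate([cv2.resize(b[85:165,205:285],(400,400),interpolation=cv2.INTER_CUBIC),cv2.resize(w[100:300,150:350],(400,400))],1); save('w7.png',c)
```

```text
[0.46977605 0.36979336 0.10928451] [ 9.91379632e-01 -1.31019866e-01  4.55323145e-04  1.12165407e-04] 15.45 [ 0.17940185  0.84998485 -1.24752928]
side 142 (array([471.7, 366.7]), array([52.4, 54.6]), 2.9) [0.47099215 0.35716314 0.04122742]
top 21 (array([460.9, 340.7]), array([14.7, 41.3]), 71.9) [0.45749898 0.34176102 0.03330108]
wrist 2248 (array([470. , 370.4]), array([52.1, 52.1]), 3.2) [0.48472955 0.3674307  0.04174213]
```

View pics/w7.png

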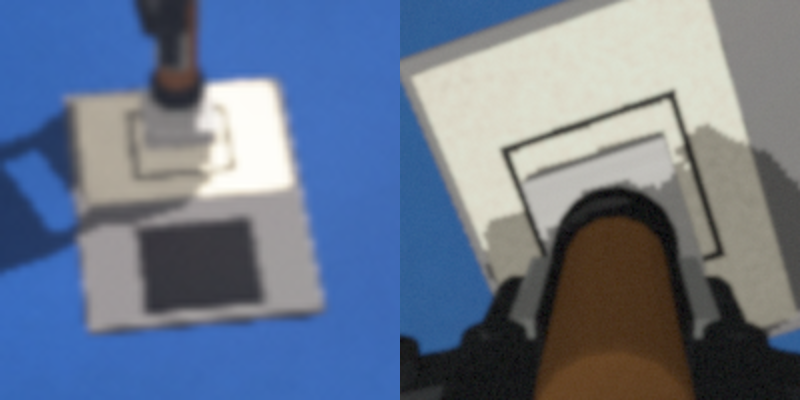

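The foot is centred within a millimetre of the square and aligned (yaw 3.2° against 3.3°). I push down.

Emit:
carry_out(
  fingers=[1,1,1,1,1,1],
  travel=[
    [0,0,-12],
    [0,0,-18],
    [0,0,-23],
    [0,0,-27],
    [0,0,-29.5],
    [0,0,-29.5],
  ],
  rotation=[
    [0,0,0],
    [0,0,0],
    [0,0,0],
    [0,0,0],
    [0,0,0],
    [0,0,0],
  ],
)

```text
clock: 16.35
position: [0.4703, 0.3702, 0.0814]
ee_rot: [0.991, -0.131, 0.002, -0.001]
contact_force: [-3.3, -3.2, 5.9]
grip_width: 0.334
```

Emit:
carry_out(
  fingers=[1,1,1,1],
  travel=[
    [0,0,-1.5],
    [0,0,-3],
    [0,0,-4],
    [0,0,-4],
  ],
  rotation=[
    [0,0,0],
    [0,0,0],
    [0,0,0],
    [0,0,0],
  ],
)

```text
clock: 16.85
position: [0.4707, 0.3704, 0.0805]
ee_rot: [0.991, -0.131, 0.002, -0.001]
contact_force: [-10.6, -7.3, 25.9]
grip_width: 0.333
```

The 26 N, well above the 7 N spring, shows the foot is on its stop. I lift and carry it back over the rest.

Emit:
carry_out(
  fingers=[1,1,1,1,1,1,1,1,1,1,1],
  travel=[
    [0,0,10],
    [0,0,25],
    [0,0,60],
    [1,-20,72],
    [4,-70,72],
    [6,-110,72],
    [7,-129,70],
    [7,-129,50],
    [7,-129,30],
    [7,-129,22],
    [7,-129,22],
  ],
  rotation=[
    [0,0,0],
    [0,0,0],
    [0,0,0],
    [0,0,0],
    [0,0,0],
    [0,0,0],
    [0,0,0],
    [0,0,0],
    [0,0,0],
    [0,0,0],
    [0,0,0],
  ],
)

```text
clock: 18.23
position: [0.4775, 0.2414, 0.1022]
ee_rot: [0.991, -0.131, 0.002, -0.001]
contact_force: [0.3, 0.4, -2.5]
grip_width: 0.332
```

Run:
```python
from h import *
s=sense();print(s['position'],s['ee_rot'],s['clock'],s['contact_force'])
w,dw=capture('wrist'); p=s['position']
P,uv=deproj('wrist',dw); g=w[uv[:,1],uv[:,0]]
m=(abs(P[:,0]-p[0])<.06)&(abs(P[:,1]-p[1])<.06)&(P[:,2]>.022)&(P[:,2]<.048)&(g.min(1)>70)
print(rect(P[m]),np.median(P[m],0))
m=(abs(P[:,0]-p[0])<.1)&(abs(P[:,1]-p[1])<.08)&(P[:,2]<.02)&(g.max(1)<75); print('rest',rect(P[m]))
```

```text
[0.47748719 0.24136076 0.10216271] [ 9.91425640e-01 -1.30654819e-01  2.01725202e-03 -6.69691268e-04] 18.225 [ 0.33013251  0.42126112 -2.45126532]
(array([477.9, 241.5]), array([51.4, 52.1]), 3.5) [0.49514415 0.23511151 0.03449003]
rest (array([467.7, 214.7]), array([164. , 100.1]), 60.6)
```

Emit:
carry_out(
  fingers=[1,1,1,1,1],
  travel=[
    [0,0,-3],
    [0,0,-5],
    [0,0,-6.5],
    [0,0,-7.5],
    [0,0,-7.5],
  ],
  rotation=[
    [0,0,0],
    [0,0,0],
    [0,0,0],
    [0,0,0],
    [0,0,0],
  ],
)

```text
clock: 18.9
position: [0.478, 0.2415, 0.0955]
ee_rot: [0.991, -0.131, 0.003, -0.001]
contact_force: [-0.4, -0.5, 1.6]
grip_width: 0.336
```

Emit:
carry_out(
  fingers=[0,-0.5,-1,-1,-1,-1,-1,-1,-1,-1],
  travel=[
    [0,0,0],
    [0,0,0],
    [0,0,0],
    [0,0,0],
    [0,0,25],
    [0,0,75],
    [0,0,130],
    [-10,20,180],
    [-25,60,205],
    [-25,60,205],
  ],
  rotation=[
    [0,0,0],
    [0,0,0],
    [0,0,0],
    [0,0,0],
    [0,0,0],
    [0,0,0],
    [0,0,0],
    [0,0,0],
    [0,0,0],
    [0,0,0],
  ],
)

```text
clock: 20.15
position: [0.4524, 0.3034, 0.3025]
ee_rot: [0.992, -0.129, 0.004, -0.002]
contact_force: [0.3, 0.4, -0.4]
grip_width: 1.001
```

Run:
```python
from h import *
s=sense();print(s['position'],s['clock'],s['contact_force'])
a,da=capture('wrist'); b,db=capture('side'); t,dt=capture('top')
P,uv=deproj('wrist',da); g=a[uv[:,1],uv[:,0]]
n=(abs(P[:,1]-.2415)<.06)&(abs(P[:,0]-.478)<.06)
m=n&(P[:,2]>.131)&(P[:,2]<.15); print('top',rect(P[m]),P[m].mean(0))
m=n&(P[:,2]>.02)&(P[:,2]<.035)&(g.min(1)>90); print('foot',rect(P[m]),np.median(P[m],0))
P,uv=deproj('side',db)
m=(abs(P[:,0]-.475)<.08)&(abs(P[:,1]+.33)<.03)&(P[:,2]>.05)&(P[:,2]<.08); print('rack side',rect(P[m]))
c=np.concatenate([cv2.resize(b[90:345,180:400],(440,510),interpolation=cv2.INTER_CUBIC),cv2.resize(t[130:280,110:390],(360,193)) if 0 else np.vstack([cv2.resize(t[130:280,110:390],(360,193)),cv2.resize(a[100:356],(360,180)),np.zeros((137,360,3),np.uint8)])],1); save('f.png',c)
```

```text
[0.4524372  0.30344293 0.30249542] 20.15 [ 0.26866217  0.40339867 -0.38903484]
top (array([476.9, 238.4]), array([26.5, 26.6]), 31.2) [0.47676747 0.23835603 0.13188488]
foot (array([476.4, 238.4]), array([52., 52.]), 3.2) [0.49110532 0.25250796 0.02573627]
rack side (array([ 476.1, -331. ]), array([107.7,  32.9]), 1.9)
```

View pics/f.png

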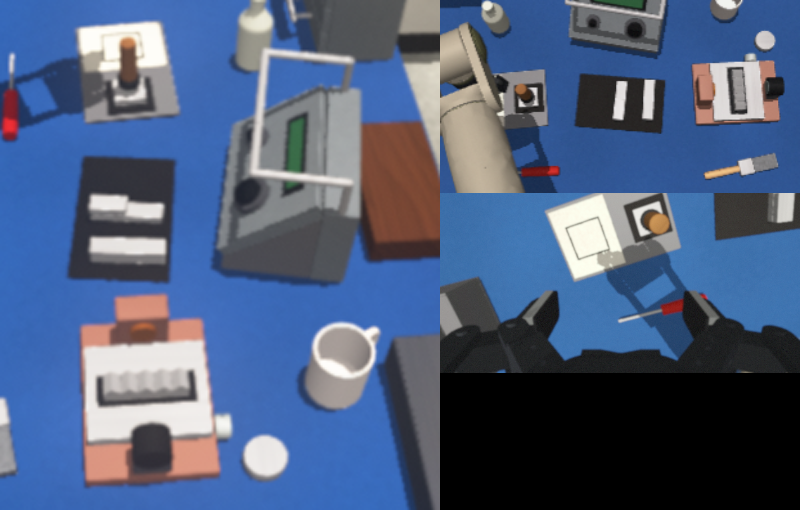

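The pictures show the rack in the window, teeth up, the stamp upright on its rest, everything else in place, and the gripper touching nothing. Handing in.

```bash
python3 -c "
from cell import *
print(ticket.hand_in())"
```

```text
the job is handed in; nothing more can be done
None
```

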